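# Find the case that rattles and hold it out

### The arm

A 7-joint arm with a two-finger parallel gripper is mounted at the origin on a cart in front of the work surface, level with it; the furniture and walls round the work are solid. World frame = base frame: x ahead of the robot, y to its left, z up, the work surface at z = 0. Lengths are in m, angles in rad, forces in N, time in s.
With the tool pointing down it reaches from about 0.425 to 0.95 m from the base axis. Payload 16.7 kg.
Tool frame: the origin (TCP) lies at the very end of the fingers, on their centre line; the grasp point (between the pads) lies 19 mm behind it; z points along the fingers, y is the line along which they close (so a half turn about z gives the same grasp; the last joint's range is limited). The gripper opens to 94 mm and grips with 3 to 60 N. Pads are 16 mm wide; open, the fingers measure 119 mm over their backs; the gripper's body (75 mm by 177 mm) begins 78 mm behind the grasp point.
Start: joints at [-1.349, 0.426, 0.074, 1.606, -0.034, 1.111, -0.067], TCP at [0.245, 0.629, 0.205] pointing down, gripper open.
Joint ranges: [-2.85, 2.85], [-0.5, 2.14], [-1.23, 1.37], [0.21, 2.46], [-1.02, 4.16], [0.16, 2.05], [-2.73, 2.73]. Speed limits (rad/s): [1.89, 1.89, 2.39, 2.39, 3.01, 3.01, 3.01].

### API

Orientations are given as a unit quaternion [w, x, y, z].
In Python, from bench import robot gives the robot as it stands.
- The arm moves only by the tool jog_arm, never from a script. Its argument "moves" is a list that holds one entry, the list of rows, each a list of 5 numbers: the shift along the world's x, y, z in units of 0.75 m (1.0 is 0.75 m), then the turn about the world's z in units of 60 degrees (1.0 is 60 degrees), then the closure, from 0 (fully open) to 1 (shut). In form: [[[tx, ty, tz, spin, claw], ...]]. A call has 1 to 8 rows; each row is the pose to reach, as a shift and turn from the pose commanded when the call began; what a row does not reach only later rows make up. A row lasts 1/10 s, in which the tool goes at most 50 mm and 8.59 degrees, less where a joint would pass 70% of its speed; a pose out of reach is approached as far as the arm can. A call with a number of a shift or a turn outside -1 to 1 is refused whole. A call with a gripper value outside its range is refused whole. The fingers move at their own pace and stop on an object; "force" is the grip in N (left out, the last holds). Time passes only in rows, so rows that repeat a pose let the fingers close. It gives the time, the measured TCP pose, the force, the opening and the grip force at its end, in the units of the state.
- robot.sense(): the state, without advancing time (a new reading comes with each control period).
- robot.camera(name): name is "scene" or "side" or "wrist"; returns a dict with "pixels" (420x560x3 uint8, red, green, blue), "mtx" (3x3 intrinsics, pixels), "dist" ([k1, k2, p1, p2, k3] as OpenCV has them; the pictures are not rectified), "R" (3x3) and "t" (3): a world point X has camera coordinates R X + t; the wrist camera has in their place "T_tool_cam" (4x4, takes a point from camera to tool coordinates, whose origin is the TCP and whose axes are the flange's). Camera axes: x right, y down, z forward; pixel columns grow to the right and rows downward; lengths in m; the calibration is good to about 2 mm. A picture is of the moment at which its call begins: read the wrist's pose just before it. There is no depth.
- robot.job_done(): hands the job in; it is judged then, once.
The state is a dict: "t": time; "joint_positions": joint angles; "joint_vel": joint speeds; "joint_torque": joint torques, N m; "ee_pos": TCP position; "ee_rot": TCP orientation; "wrist_force": force on the tool from outside, world axes, zero at the start; "torque": the same for the moment, N m; "finger_gap": finger opening in m; "grip_force": force on a finger pad.
Only numpy, scipy, OpenCV 4.12 (cv2) and the standard library are available. Lean on these libraries where they do the work, as an engineer would, in place of code of your own. Each camera call takes 0.05 s, during which the arm holds its last target. There are 200 camera calls.

### The job

One of the three sealed cases on the tray has a loose roller inside: from left to right, lift each clear, rock it lengthwise until one end is tipped well down (about 40 degrees, either end) so that a loose roller would roll over, level it and set it back upright in its place. Then hold the one that rattled out level, roller at one end, straight forward past the tray's far edge and 15 to 20 cm above the bench, and finish still holding it there (if it is the last case it need not be set down first). The other two must stand in their places; leave the tape roll, charger, marker and hex key set round the tray alone.

Things in the scene. Friction and masses are not known exactly. Their poses are not given: they have to be found in the camera images.
- tray: Fixed aluminium tray, 124 mm deep (its x) by 480 mm wide (its y), plate 6 mm thick with a rim 4 mm wide and 9 mm high. Origin: centre of its underside, on the bench top. Its x points forward (yaw up to 0.2 rad), its y to the left. The three cases stand on it in a row along its y, about 150 mm apart, all turned like the tray.
- case_left (a point): Centre (half-way up, 22 mm above its underside) of the left one (+y is left) of three equal sealed grey plastic cases: 52 mm wide (its x), 112 mm long (its y, along the row), 44 mm high, 0.28 kg. z is up. Grip it across the 52 mm, at mid length. The fixed lid has a clear port (30x16 mm, 41 mm from the middle) near each end: dark inside, but a roller lying at that end shows as a light cylinder.
- case_middle (a point): Centre (half-way up, 22 mm above its underside) of the middle one (+y is left) of three equal sealed grey plastic cases: 52 mm wide (its x), 112 mm long (its y, along the row), 44 mm high, 0.28 kg. z is up. Grip it across the 52 mm, at mid length. The fixed lid has a clear port (30x16 mm, 41 mm from the middle) near each end: dark inside, but a roller lying at that end shows as a light cylinder.
- case_right (a point): Centre (half-way up, 22 mm above its underside) of the right one (+y is left) of three equal sealed grey plastic cases: 52 mm wide (its x), 112 mm long (its y, along the row), 44 mm high, 0.28 kg. z is up. Grip it across the 52 mm, at mid length. The fixed lid has a clear port (30x16 mm, 41 mm from the middle) near each end: dark inside, but a roller lying at that end shows as a light cylinder.
- roller_left (a point): Centre of the steel roller (24 mm dia., 0.12 kg, axis along case x) inside the left case; begins out of sight in a notch at mid length. Packed in two cases (moves under 3 mm). Loose in one, any of the three: tipped endways over about 0.4 rad it rolls along case y to the low end, 38 mm off the middle, and stays there when levelled (inner floor falls 6 deg to each end), shifting the moment at the grip 0.045 N m.
- roller_middle (a point): Centre of the steel roller (24 mm dia., 0.12 kg, axis along case x) inside the middle case; begins out of sight in a notch at mid length. Packed in two cases (moves under 3 mm). Loose in one, any of the three: tipped endways over about 0.4 rad it rolls along case y to the low end, 38 mm off the middle, and stays there when levelled (inner floor falls 6 deg to each end), shifting the moment at the grip 0.045 N m.
- roller_right (a point): Centre of the steel roller (24 mm dia., 0.12 kg, axis along case x) inside the right case; begins out of sight in a notch at mid length. Packed in two cases (moves under 3 mm). Loose in one, any of the three: tipped endways over about 0.4 rad it rolls along case y to the low end, 38 mm off the middle, and stays there when levelled (inner floor falls 6 deg to each end), shifting the moment at the grip 0.045 N m.
- tape_roll_yellow: Bystander: yellow roll of tape, 75 mm across and 25 mm high, lying flat behind the tray. Origin: centre of its underside.
- charger_bench_0: Bystander: black charger, 66x43x22 mm, behind the tray. Origin: centre of its underside.
- marker_blue: Bystander: thick marker pen, 138 mm long, 19 mm high, lying behind the tray. Origin: centre of its underside.
- hex_key_set: Bystander: red folding hex key holder, 90x29x20 mm, behind the tray. Origin: centre of its underside.

How it is judged:
On the way, in this order (a step that is already met when the one before it is completed fails the run):
1. the left case is held clear of the tray with one end tipped well down (over 0.5 rad) (contact force between the fingers and tin_left above 1 N and height (world z) of case_left above 0.085 m and angle between case_left's own z axis and vertical above 0.5 rad), for 0.1 s.
2. the middle case is held clear of the tray with one end tipped well down (over 0.5 rad) (contact force between the fingers and tin_middle above 1 N and height (world z) of case_middle above 0.085 m and angle between case_middle's own z axis and vertical above 0.5 rad), for 0.1 s.
3. the right case is held clear of the tray with one end tipped well down (over 0.5 rad) (contact force between the fingers and tin_right above 1 N and height (world z) of case_right above 0.085 m and angle between case_right's own z axis and vertical above 0.5 rad), for 0.1 s.
At the end, for the whole second after the job is handed in: The case with the loose roller (over 20 mm off centre) is held still and level (0.2 rad) in the gripper, centre 0.10 to 0.30 m up and 0.075 to 0.25 m forward of the tray's centre, within 0.26 m sideways; the other two upright (0.12 rad) within 40 mm of their starts (((contact force between the fingers and tin_left above 1 N and height (world z) of case_left between 0.1 and 0.3 m and x of case_left in the frame of tray between 0.075 and 0.25 m and y of case_left in the frame of tray between -0.26 and 0.26 m and angle between case_left's own z axis and vertical below 0.2 rad and distance between roller_left and case_left above 0.02 m and linear speed of tin_left below 0.04 m/s and distance of each of case_middle, case_right from where it was at the start of the episode below 0.04 m and angle between each of case_middle, case_right's own z axis and vertical below 0.12 rad) or (contact force between the fingers and tin_middle above 1 N and height (world z) of case_middle between 0.1 and 0.3 m and x of case_middle in the frame of tray between 0.075 and 0.25 m and y of case_middle in the frame of tray between -0.26 and 0.26 m and angle between case_middle's own z axis and vertical below 0.2 rad and distance between roller_middle and case_middle above 0.02 m and linear speed of tin_middle below 0.04 m/s and distance of each of case_left, case_right from where it was at the start of the episode below 0.04 m and angle between each of case_left, case_right's own z axis and vertical below 0.12 rad) or (contact force between the fingers and tin_right above 1 N and height (world z) of case_right between 0.1 and 0.3 m and x of case_right in the frame of tray between 0.075 and 0.25 m and y of case_right in the frame of tray between -0.26 and 0.26 m and angle between case_right's own z axis and vertical below 0.2 rad and distance between roller_right and case_right above 0.02 m and linear speed of tin_right below 0.04 m/s and distance of each of case_left, case_middle from where it was at the start of the episode below 0.04 m and angle between each of case_left, case_middle's own z axis and vertical below 0.12 rad))); the arm keeps its last pose, push and grip.
It fails at once if the tape roll yellow is disturbed (moved more than 30 mm) (distance of tape_roll_yellow from where it was at the start of the episode above 0.03 m).
It fails at once if the charger bench 0 is disturbed (moved more than 30 mm) (distance of charger_bench_0 from where it was at the start of the episode above 0.03 m).
It fails at once if the marker blue is disturbed (moved more than 30 mm) (distance of marker_blue from where it was at the start of the episode above 0.03 m).
It fails at once if the hex key set is disturbed (moved more than 30 mm) (distance of hex_key_set from where it was at the start of the episode above 0.03 m).
It also fails if it takes over 72 s, if anything falls off the work surface, if the arm or the gripper's body presses on something with over 40 N, if the wrist force passes 120 N, or if a joint passes its speed limit or range.

## Working session

There is one attempt and no reset: what is moved stays moved. The work goes in short steps, Python scripts to look and compute and a tool call to move; the robot and the scene stay as the last step left them, time stands still between calls to the robot, and variables do not carry over. Pictures are saved under pics/ and viewed, at most 10 in all, crops included, and the job is handed in when it is done.

Besides the shell and the picture viewer there is one more tool, called after "Call:" as a command line: name --argument value ..., lists and objects as JSON in quotes. jog_arm: Moves the arm, as the interface text tells. Shifts and turns lie within -1 to 1; 1 stands for 0.75 m of shift or 60 degrees of turn. Its arguments: {"type":"object","properties":{"moves":{"type":"array"},"force":{"type":"number"}},"required":["moves"]}

```bash
mkdir -p pics; ls; python3 - <<'E'
from bench import robot
import cv2
s=robot.sense(); print({k:(v if not hasattr(v,'__len__') else [round(float(x),3) for x in v]) for k,v in s.items()})
for n in ('scene','side','wrist'):
    c=robot.camera(n); cv2.imwrite(f'pics/{n}0.png',c['pixels'][...,::-1])
    print(n,c['mtx'].round(1).tolist() if hasattr(c['mtx'],'round') else c['mtx'],c['dist'],c.get('R'),c.get('t'),c.get('T_tool_cam'))
E
```

```text
pics
{'t': 0.0, 'joint_positions': [-1.349, 0.427, 0.074, 1.607, -0.034, 1.111, -0.067], 'joint_vel': [0.001, -0.0, 0.001, -0.001, 0.001, -0.0, 0.001], 'joint_torque': [0.001, -93.582, 3.667, -45.42, -0.049, 0.02, 0.0], 'ee_pos': [0.244, 0.629, 0.205], 'ee_rot': [-0.0, 0.184, 0.983, -0.001], 'wrist_force': [-0.544, 0.084, 0.606], 'torque': [-0.004, 0.024, 0.01], 'grip_force': 0.0, 'finger_gap': 0.0942288213018597}
scene [[462.0, 0.0, 277.5], [0.0, 462.0, 207.7], [0.0, 0.0, 1.0]] [-0.00560932  0.          0.          0.          0.        ] [[ 0.77323053 -0.63408611  0.00702534]
 [-0.27687205 -0.34755466 -0.89585022]
 [ 0.57048788  0.69075362 -0.4443006 ]] [-0.35495605  0.25584414  0.66052431] None
side [[419.0, 0.0, 277.9], [0.0, 419.0, 207.4], [0.0, 0.0, 1.0]] [-0.01441001  0.          0.          0.          0.        ] [[-0.10637496  0.99432225 -0.00276082]
 [ 0.79975323  0.083909   -0.59443591]
 [-0.59082919 -0.06544107 -0.80413825]] [-0.08991396 -0.44025366  1.22343669] None
wrist [[330.6, 0.0, 283.0], [0.0, 330.6, 205.9], [0.0, 0.0, 1.0]] [0.02702968 0.         0.         0.         0.        ] None None [[ 1.34980459e-03 -9.60850679e-01 -2.77063443e-01  8.05021737e-02]
 [ 9.99998816e-01  1.50164539e-03 -3.35858104e-04  6.04919149e-05]
 [ 7.38760530e-04 -2.77062662e-01  9.60851568e-01 -1.79594982e-01]
 [ 0.00000000e+00  0.00000000e+00  0.00000000e+00  1.00000000e+00]]
```

View pics/scene0.png

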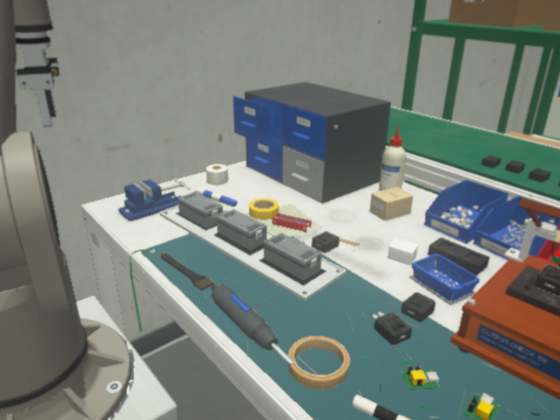

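View pics/side0.png

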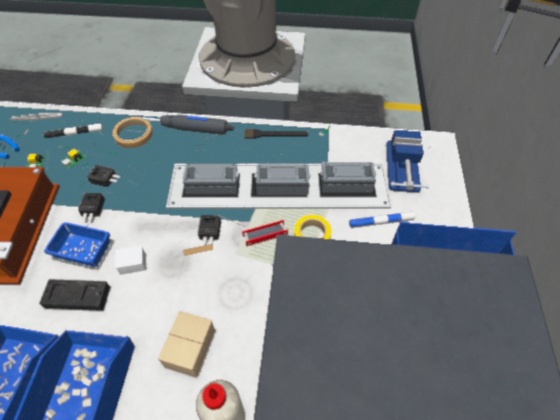

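The scene view shows the three cases near (200,208), (242,230), (292,257). The side view shows the left, middle and right cases at about (347,178), (281,180) and (210,180), with the bystanders and a big cabinet beyond the tray. I'll enlarge both.

```bash
python3 - <<'E'
import cv2
a=cv2.imread('pics/scene0.png')[175:300,150:350]; b=cv2.imread('pics/side0.png')[150:250,155:425]
a=cv2.resize(a,None,fx=4,fy=4,interpolation=2)[:, :]; b=cv2.resize(b,None,fx=2.95,fy=2.95,interpolation=2)
cv2.imwrite('pics/a.png',a); cv2.imwrite('pics/b.png',b)
E
```

```text
(no output)
```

View pics/a.png

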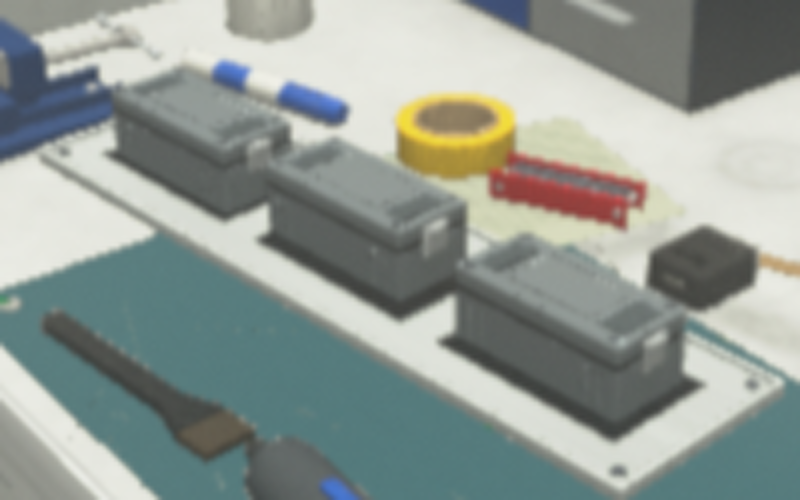

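View pics/b.png

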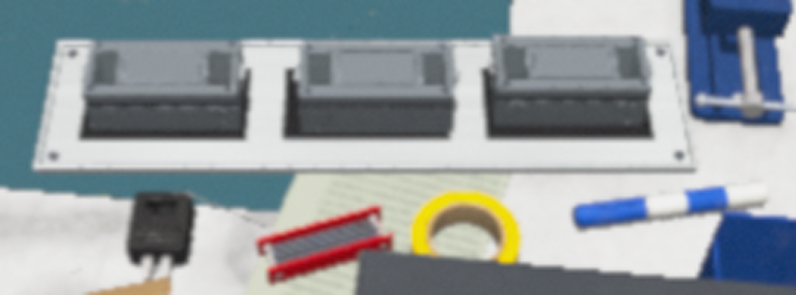

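```bash
cat > geo.py <<'E'
import numpy as np, cv2
SC=dict(K=[[462,0,277.5],[0,462,207.7],[0,0,1]],d=[-.0056093,0,0,0,0],R=[[0.77323053,-0.63408611,0.00702534],[-0.27687205,-0.34755466,-0.89585022],[0.57048788,0.69075362,-0.4443006]],t=[-0.35495605,0.25584414,0.66052431])
SD=dict(K=[[419,0,277.9],[0,419,207.4],[0,0,1]],d=[-.01441,0,0,0,0],R=[[-0.10637496,0.99432225,-0.00276082],[0.79975323,0.083909,-0.59443591],[-0.59082919,-0.06544107,-0.80413825]],t=[-0.08991396,-0.44025366,1.22343669])
def und(C,p): return cv2.undistortPoints(np.float64(p).reshape(-1,1,2),np.float64(C['K']),np.float64(C['d'])).reshape(-1,2)
def tri(a,b):
    P=[np.c_[np.float64(C['R']),C['t']] for C in (SC,SD)]
    X=cv2.triangulatePoints(P[0],P[1],und(SC,a).T,und(SD,b).T); return (X[:3]/X[3]).T
E
python3 - <<'E'
from geo import *
d=dict(right=([(615,350),(462,280),(685,305),(525,235)],[(92,42),(238,42),(85,93),(243,90)]),
middle=([(400,235),(268,165),(465,197),(335,140)],[(300,45),(446,43),(300,95),(455,92)]),
left=([(235,145),(115,95),(290,122),(180,70)],[(494,40),(640,38),(492,92),(648,88)]),
tray=([(620,490),(42,152),(782,380)],[(60,42),(673,40),(35,168)]))
for k,(a,b) in d.items():
    X=tri(np.array(a)/4+[150,175],np.array(b)/2.95+[155,150]); print(k,X.mean(0).round(3)); print(X.round(3).tolist())
E
```

```text
right [ 0.493 -0.002  0.046]
[[0.474, -0.059, 0.047], [0.461, 0.045, 0.042], [0.525, -0.052, 0.049], [0.511, 0.057, 0.046]]
middle [0.479 0.151 0.047]
[[0.461, 0.094, 0.046], [0.448, 0.2, 0.048], [0.51, 0.101, 0.049], [0.496, 0.208, 0.047]]
left [0.46  0.29  0.047]
[[0.446, 0.234, 0.049], [0.428, 0.342, 0.046], [0.489, 0.237, 0.047], [0.476, 0.346, 0.047]]
tray [0.465 0.063 0.006]
[[0.441, -0.1, 0.006], [0.391, 0.375, 0.006], [0.563, -0.087, 0.007]]
```

Call:
jog_arm --moves '[[[0.287, -0.452, 0.05, -1, 0], [0.287, -0.452, 0.05, -1, 0], [0.287, -0.452, 0.05, -1, 0], [0.287, -0.452, 0.05, -1, 0], [0.287, -0.452, 0.05, -1, 0], [0.287, -0.452, 0.05, -1, 0], [0.287, -0.452, 0.05, -1, 0], [0.287, -0.452, 0.05, -1, 0]]]'

```text
t: 0.95
ee_pos: [0.4587, 0.291, 0.2429]
ee_rot: [-0.0, 0.653, 0.757, 0.0]
wrist_force: [0.4, 1.0, 0.0]
finger_gap: 0.0943
grip_force: 0.0
```

Call:
jog_arm --moves '[[[-0.27, -0.17, 0, -0.04, 0], [-0.27, -0.17, 0, -0.04, 0], [-0.27, -0.17, 0, -0.04, 0], [-0.27, -0.17, 0, -0.04, 0], [-0.27, -0.17, 0, -0.04, 0], [-0.27, -0.17, 0, -0.04, 0]]]'

```text
t: 1.55
ee_pos: [0.2527, 0.1632, 0.2425]
ee_rot: [-0.001, 0.667, 0.745, 0.001]
wrist_force: [0.4, -0.3, -0.6]
finger_gap: 0.0945
grip_force: 0.0
```

```bash
python3 - <<'E'
from bench import robot
s=robot.sense(); print(s['t'],s['joint_positions'],s['ee_pos'],s['ee_rot'])
E
```

```text
1.55 [-1.14022934 -0.32805755  0.27274811  2.30185244  0.09354123  1.15687326
 -0.8072211 ] [0.25270281 0.16315114 0.24247049] [-6.65418755e-04  6.66511162e-01  7.45494527e-01  5.82550861e-04]
```

Call:
jog_arm --moves '[[[0.282, 0.116, -0.06, 0, 0.2], [0.282, 0.116, -0.06, 0, 0.2], [0.282, 0.116, -0.06, 0, 0.2], [0.282, 0.116, -0.06, 0, 0.2], [0.282, 0.116, -0.06, 0, 0.2], [0.282, 0.116, -0.06, 0, 0.2]]]'

```text
t: 2.15
ee_pos: [0.47, 0.2533, 0.1958]
ee_rot: [0.001, 0.667, 0.745, -0.001]
wrist_force: [-0.4, -0.2, 0.8]
finger_gap: 0.0757
grip_force: 0.0
```

```bash
python3 - <<'E'
from bench import robot
import cv2
s=robot.sense();c=robot.camera('wrist'); print(s['t'],s['ee_pos'],s['ee_rot'],s['finger_gap'])
cv2.imwrite('pics/w1.png',c['pixels'][...,::-1])
E
```

```text
2.15 [0.47002729 0.25326206 0.19578557] [ 0.00126203  0.66694254  0.74510716 -0.00117111] 0.07565360613768707
```

View pics/w1.png

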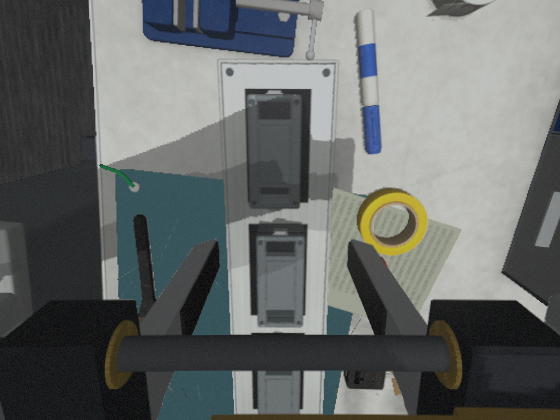

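The wrist view shows the left case lid at about (246–302, 95–208) and the middle one at (257–306, 235–328). I'll project these to lid height as a check.

```bash
cat >> geo.py <<'E'
from scipy.spatial.transform import Rotation as Rn
T=np.array([[1.34980459e-03,-9.60850679e-01,-2.77063443e-01,8.05021737e-02],[9.99998816e-01,1.50164539e-03,-3.35858104e-04,6.04919149e-05],[7.38760530e-04,-2.77062662e-01,9.60851568e-01,-1.79594982e-01],[0,0,0,1]])
WR=dict(K=[[330.6,0,283],[0,330.6,205.9],[0,0,1]],d=[.02702968,0,0,0,0])
def wplane(p,pos,q,z):
    R=Rn.from_quat([*q[1:],q[0]]).as_matrix()
    d=np.c_[und(WR,p),np.ones(len(p))]@T[:3,:3].T@R.T; o=R@T[:3,3]+pos
    return o+d*((z-o[2])/d[:,2])[:,None]
E
python3 - <<'E'
from geo import *
pos=[0.47002729,0.25326206,0.19578557];q=[0.00126203,0.66694254,0.74510716,-0.00117111]
for p in ([(246,96),(302,94),(300,207),(248,208)],[(258,236),(305,234),(307,328),(256,328)]):
    X=wplane(p,pos,q,.05);print(X.mean(0).round(4),X.round(3).tolist())
E
```

```text
[0.4568 0.2911 0.05  ] [[0.425, 0.342, 0.05], [0.477, 0.349, 0.05], [0.489, 0.24, 0.05], [0.436, 0.233, 0.05]]
[0.4797 0.1512 0.05  ] [[0.449, 0.204, 0.05], [0.498, 0.212, 0.05], [0.515, 0.098, 0.05], [0.457, 0.092, 0.05]]
```

Call:
jog_arm --moves '[[[0, 0, -0.1, 0, 0.2], [0, 0, -0.16, 0, 0.2], [0, 0, -0.2, 0, 0.2], [0, 0, -0.22, 0, 0.2], [0, 0, -0.22, 0, 0.2]]]'

```text
t: 2.7
ee_pos: [0.4653, 0.2512, 0.0309]
ee_rot: [-0.0, 0.667, 0.745, -0.002]
wrist_force: [0.6, 0.3, 0.5]
finger_gap: 0.0753
grip_force: 0.0
```

Call:
jog_arm --moves '[[[-0.003, 0, -0.016, 0, 0.2], [-0.003, 0, -0.016, 0, 0.2], [-0.003, 0, -0.016, 0, 1], [-0.003, 0, -0.016, 0, 1], [-0.003, 0, -0.016, 0, 1], [-0.003, 0, -0.016, 0, 1]]]' --force 7

```text
t: 3.3
ee_pos: [0.4648, 0.2525, 0.0212]
ee_rot: [-0.0, 0.667, 0.745, 0.0]
wrist_force: [-4.5, -0.6, 8.9]
finger_gap: 0.0519
grip_force: 7.0
```

Call:
jog_arm --moves '[[[-0.0005, 0.005, 0.012, 0, 1], [-0.0014, 0.0114, 0.024, 0, 1], [-0.0024, 0.019, 0.036, 0, 1], [-0.0033, 0.0274, 0.045, 0, 1], [-0.0045, 0.037, 0.054, 0, 1], [-0.0056, 0.0471, 0.0628, 0, 1], [-0.0072, 0.0606, 0.0713, 0, 1], [-0.0072, 0.0606, 0.0713, 0, 1]]]'

```text
t: 4.1
ee_pos: [0.4595, 0.3, 0.0749]
ee_rot: [-0.0, 0.666, 0.746, 0.001]
wrist_force: [0.3, -0.5, -3.5]
finger_gap: 0.0522
grip_force: 7.0
```

```bash
python3 - <<'E'
from bench import robot
import cv2,numpy as np
s=robot.sense();print(s['t'],s['ee_pos'],s['torque'])
a=robot.camera('wrist')['pixels'][0:300,150:450];b=robot.camera('scene')['pixels'][120:270,120:345]
b=cv2.resize(b,(450,300),interpolation=2)
cv2.imwrite('pics/t1.png',np.hstack([a,b])[...,::-1])
E
```

```text
4.1 [0.4594652  0.29996618 0.07491955] [-0.16605138  0.02645212  0.01273663]
```

View pics/t1.png

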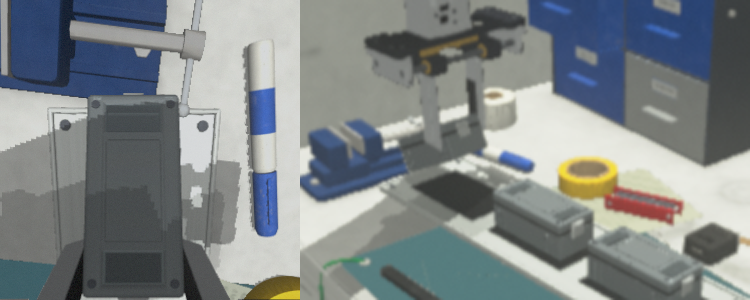

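The case is tilted with the grip end up, about 0.49 rad by my estimate from the lid widths (93 px far, 106 px near). I'll ease the grip so it sags further.

Call:
jog_arm --moves '[[[0, 0, 0, 0, 1], [0, 0, 0, 0, 1], [0, 0, 0, 0, 1], [0, 0, 0, 0, 1]]]' --force 4

```text
t: 4.6
ee_pos: [0.4594, 0.2975, 0.074]
ee_rot: [-0.0, 0.667, 0.745, -0.0]
wrist_force: [-0.5, 0.2, -1.5]
finger_gap: 0.052
grip_force: 4.0
```

```bash
cat > look.py <<'E'
from bench import robot
import cv2,numpy as np,sys
s=robot.sense();print(s['t'],s['ee_pos'].__repr__(),s['torque'],s['wrist_force'])
a=robot.camera('wrist')['pixels'][0:400,150:450];b=robot.camera('scene')['pixels'][110:260,150:350]
b=cv2.resize(b,(500,375),interpolation=2); b=np.vstack([b,np.zeros((25,500,3),np.uint8)])
cv2.imwrite(sys.argv[1],np.hstack([a,b])[...,::-1])
E
python3 look.py pics/t2.png
```

```text
4.6 array([0.45939753, 0.29746441, 0.07400744]) [-0.3428144   0.26217911  0.0550198 ] [-0.47884985  0.21322825 -1.48840731]
```

View pics/t2.png

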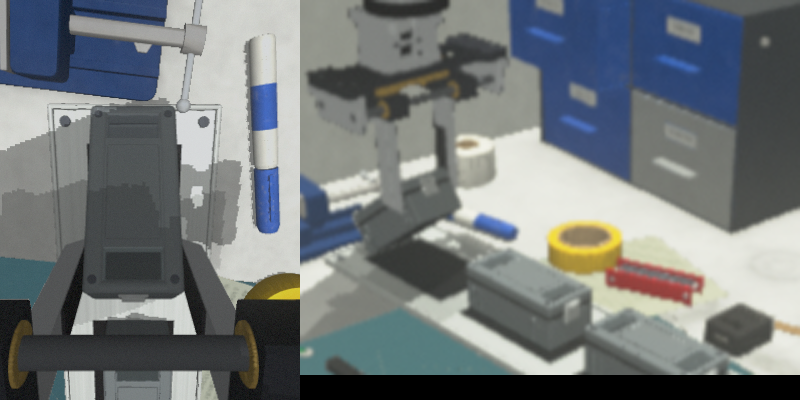

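The case now rests its low end on the tray, tilted about 0.7 rad (lid 86 px wide at the far end, 100 px near). I'll lock the grip and lift it.

Call:
jog_arm --moves '[[[0, 0, 0, 0, 1], [0, 0, 0, 0, 1], [0, 0, 0.03, 0, 1], [0, 0, 0.07, 0, 1], [0, 0, 0.09, 0, 1], [0, 0, 0.09, 0, 1], [0, 0, 0.09, 0, 1], [0, 0, 0.09, 0, 1]]]' --force 60

```text
t: 5.5
ee_pos: [0.4588, 0.2975, 0.1405]
ee_rot: [-0.0, 0.667, 0.745, -0.001]
wrist_force: [-0.5, 0.6, -2.9]
finger_gap: 0.052
grip_force: 60.0
```

```bash
cat > tor.py <<'E'
from bench import robot
import cv2,numpy as np,sys
for i in range(3):
    s=robot.sense(); print(round(s['t'],2),np.round(s['ee_pos'],4),np.round(s['torque'],3),np.round(s['wrist_force'],2),np.round(s['ee_rot'],4)); c=robot.camera('wrist')['pixels']
if len(sys.argv)>1: cv2.imwrite(sys.argv[1],c[...,::-1])
E
python3 tor.py pics/l1.png
```

```text
5.5 [0.4588 0.2975 0.1405] [-0.156  0.023 -0.002] [-0.49  0.55 -2.95] [-1.000e-04  6.668e-01  7.452e-01 -8.000e-04]
5.55 [0.4589 0.2975 0.1405] [-0.118  0.039  0.008] [ 0.21  0.58 -2.3 ] [-0.      0.6668  0.7452 -0.0008]
5.6 [0.459  0.2975 0.1406] [-0.203  0.069  0.009] [-0.52  0.38 -1.15] [-0.      0.6668  0.7452 -0.0008]
```

Call:
jog_arm --moves '[[[0, 0, -0.04, 0, 1], [0, 0, -0.07, 0, 1], [0, 0, -0.087, 0, 1], [0, 0, -0.09, 0, 1], [0, 0, -0.09, 0, 1]]]'

```text
t: 6.15
ee_pos: [0.4592, 0.2973, 0.0738]
ee_rot: [-0.0, 0.667, 0.745, -0.001]
wrist_force: [-0.4, -0.7, -0.6]
finger_gap: 0.0514
grip_force: 60.0
```

Call:
jog_arm --moves '[[[0, 0, 0, 0, 1], [0, 0, 0, 0, 1], [0.0016, -0.0135, -0.0085, 0, 1], [0.0038, -0.032, -0.026, 0, 1], [0.0048, -0.04, -0.037, 0, 1], [0.0058, -0.048, -0.047, 0, 1], [0.0072, -0.0596, -0.0707, 0, 1], [0.0072, -0.0596, -0.0707, 0, 1]]]' --force 5

```text
t: 6.95
ee_pos: [0.4646, 0.2518, 0.0198]
ee_rot: [0.0, 0.667, 0.745, -0.001]
wrist_force: [0.8, 0.4, -2.3]
finger_gap: 0.0521
grip_force: 5.0
```

```bash
python3 tor.py pics/l2.png
```

```text
6.95 [0.4646 0.2518 0.0198] [-0.186 -0.048 -0.012] [ 0.78  0.43 -2.28] [ 0.      0.6673  0.7448 -0.0008]
7.0 [0.4647 0.2523 0.0206] [-0.233  0.016 -0.026] [ 0.06 -0.03 -0.92] [-0.      0.6672  0.7449 -0.0008]
7.05 [0.4648 0.2528 0.0211] [-0.26   0.024 -0.002] [ 0.12 -0.97 -2.29] [-1.000e-04  6.671e-01  7.450e-01 -5.000e-04]
```

Call:
jog_arm --moves '[[[0, 0, -0.003, 0, 1], [0, 0, -0.005, 0, 1], [0, 0, -0.005, 0, 0.2], [0, 0, -0.005, 0, 0.2], [0, 0, -0.005, 0, 0.2]]]' --force 3

```text
t: 7.6
ee_pos: [0.4648, 0.2533, 0.0175]
ee_rot: [-0.0, 0.667, 0.745, 0.0]
wrist_force: [-0.5, -0.5, 0.1]
finger_gap: 0.0726
grip_force: 0.0
```

Call:
jog_arm --moves '[[[0, 0, 0.03, 0, 0.2], [0, 0, 0.1, 0, 0.2], [0, 0, 0.16, 0, 0.2], [0, 0, 0.22, 0, 0.2], [0, 0, 0.24, 0, 0.2], [0, 0, 0.24, 0, 0.2]]]'

```text
t: 8.2
ee_pos: [0.4658, 0.254, 0.1999]
ee_rot: [-0.0, 0.667, 0.745, 0.002]
wrist_force: [-0.3, -0.3, -0.3]
finger_gap: 0.0755
grip_force: 0.0
```

```bash
python3 tor.py pics/l3.png; python3 -c "
import cv2,numpy as np
a=cv2.imread('pics/l3.png'); w=cv2.imread('pics/w1.png')
a=cv2.resize(a[60:360,200:350],None,fx=2,fy=2,interpolation=2); w=cv2.resize(w[60:360,200:350],None,fx=2,fy=2,interpolation=2)
cv2.imwrite('pics/l3c.png',np.hstack([w,a]))"
```

```text
8.2 [0.4658 0.254  0.1999] [-0.063  0.045  0.026] [-0.33 -0.34 -0.31] [-1.000e-04  6.668e-01  7.453e-01  2.300e-03]
8.25 [0.4651 0.2536 0.1981] [-0.057  0.015 -0.009] [-0.35 -0.3  -1.43] [-2.000e-04  6.667e-01  7.453e-01  1.100e-03]
8.3 [0.4645 0.2532 0.1971] [-0.057  0.036  0.009] [ 0.7  -0.29 -0.83] [-2.000e-04  6.667e-01  7.453e-01  1.000e-04]
```

View pics/l3c.png

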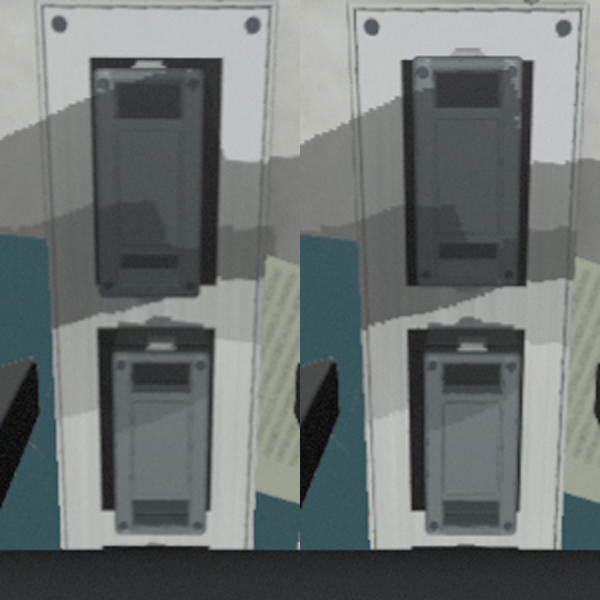

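The pair (before | after) shows the left case back in place, moved about 5 mm towards +y. Both of its ports are still dark (right half, (467,88) and (467,250)), so its roller is packed. Next is the middle case, with its low end towards −y.

Call:
jog_arm --moves '[[[0.0133, -0.086, 0, 0, 0.2], [0.0133, -0.086, 0, 0, 0.2], [0.0133, -0.086, -0.06, 0, 0.2], [0.0133, -0.086, -0.12, 0, 0.2], [0.0133, -0.086, -0.18, 0, 0.2], [0.0133, -0.086, -0.22, 0, 0.2], [0.0133, -0.086, -0.237, 0, 0.2], [0.0133, -0.086, -0.237, 0, 0.2]]]'

```text
t: 9.15
ee_pos: [0.4737, 0.1875, 0.0179]
ee_rot: [-0.0, 0.667, 0.745, -0.002]
wrist_force: [0.5, 0.9, 2.1]
finger_gap: 0.0751
grip_force: 0.0
```

Call:
jog_arm --moves '[[[0, 0, 0, 0, 1], [0, 0, 0, 0, 1], [0, 0, 0, 0, 1], [0, 0, 0, 0, 1]]]' --force 5

```text
t: 9.55
ee_pos: [0.4753, 0.1892, 0.0207]
ee_rot: [0.0, 0.667, 0.745, 0.001]
wrist_force: [-1.9, 0.3, 8.0]
finger_gap: 0.0517
grip_force: 5.0
```

Call:
jog_arm --moves '[[[0.0005, -0.005, 0.012, 0, 1], [0.0014, -0.0114, 0.024, 0, 1], [0.0024, -0.019, 0.036, 0, 1], [0.0033, -0.0274, 0.045, 0, 1], [0.0045, -0.037, 0.054, 0, 1], [0.0056, -0.0471, 0.0628, 0, 1], [0.0072, -0.0606, 0.0713, 0, 1], [0.0072, -0.0606, 0.0713, 0, 1]]]'

```text
t: 10.35
ee_pos: [0.4807, 0.1415, 0.0739]
ee_rot: [0.0, 0.668, 0.745, 0.0]
wrist_force: [0.3, -1.1, -2.0]
finger_gap: 0.0521
grip_force: 5.0
```

Call:
jog_arm --moves '[[[0, 0, 0, 0, 1], [0, 0, 0, 0, 1], [0, 0, 0, 0, 1], [0, 0, 0, 0, 1], [0, 0, 0, 0, 1]]]' --force 4

```text
t: 10.85
ee_pos: [0.4801, 0.1433, 0.0729]
ee_rot: [-0.0, 0.667, 0.745, -0.0]
wrist_force: [0.6, 0.1, -1.6]
finger_gap: 0.0524
grip_force: 4.0
```

```bash
python3 tor.py pics/m1.png; python3 -c "
from bench import robot;import cv2
b=robot.camera('scene')['pixels'][150:290,170:350]
cv2.imwrite('pics/m1s.png',cv2.resize(b[...,::-1],None,fx=4,fy=4,interpolation=2))"
```

```text
10.85 [0.4801 0.1433 0.0729] [-0.039 -0.154  0.051] [ 0.57  0.08 -1.59] [-1.000e-04  6.667e-01  7.453e-01 -1.000e-04]
10.9 [0.4801 0.1433 0.073 ] [-0.015 -0.108  0.056] [ 0.98 -0.49 -2.22] [-1.000e-04  6.668e-01  7.453e-01 -1.000e-04]
10.95 [0.4801 0.1433 0.073 ] [ 0.041 -0.088  0.   ] [ 0.77 -0.08 -2.26] [-1.000e-04  6.668e-01  7.452e-01 -1.000e-04]
```

Call:
jog_arm --moves '[[[0, 0, 0, 0, 1], [0, 0, 0, 0, 1], [0, 0, 0, 0, 1], [0, 0, 0, 0, 1]]]' --force 3

```text
t: 11.45
ee_pos: [0.4801, 0.1431, 0.0731]
ee_rot: [-0.0, 0.667, 0.745, -0.0]
wrist_force: [0.3, 0.7, -2.1]
finger_gap: 0.0517
grip_force: 3.0
```

Call:
jog_arm --moves '[[[0, 0, 0, 0, 1], [0, 0, 0, 0, 1], [0, 0, 0.03, 0, 1], [0, 0, 0.07, 0, 1], [0, 0, 0.09, 0, 1], [0, 0, 0.09, 0, 1], [0, 0, 0.09, 0, 1], [0, 0, 0.09, 0, 1]]]' --force 60

```text
t: 12.25
ee_pos: [0.4796, 0.143, 0.1395]
ee_rot: [-0.0, 0.667, 0.745, -0.001]
wrist_force: [-0.7, 1.0, -3.2]
finger_gap: 0.0513
grip_force: 60.0
```

```bash
python3 tor.py pics/m2.png; python3 -c "
from bench import robot;import cv2,numpy as np
b=robot.camera('scene')['pixels'][120:270,170:350]
b=cv2.resize(b[...,::-1],None,fx=2.6,fy=2.6,interpolation=2)
a=cv2.imread('pics/m2.png')[:390,150:450]
cv2.imwrite('pics/m2c.png',np.hstack([a,b[:390]]))"
```

```text
12.25 [0.4796 0.143  0.1395] [ 0.013  0.086 -0.029] [-0.66  1.   -3.23] [-2.000e-04  6.668e-01  7.452e-01 -7.000e-04]
12.3 [0.4796 0.1429 0.1395] [ 0.04   0.049 -0.023] [ 0.79 -0.09 -2.79] [-2.000e-04  6.668e-01  7.452e-01 -8.000e-04]
12.35 [0.4797 0.1429 0.1397] [0.014 0.038 0.027] [ 0.51 -0.37 -3.36] [-2.000e-04  6.669e-01  7.451e-01 -8.000e-04]
```

View pics/m2c.png

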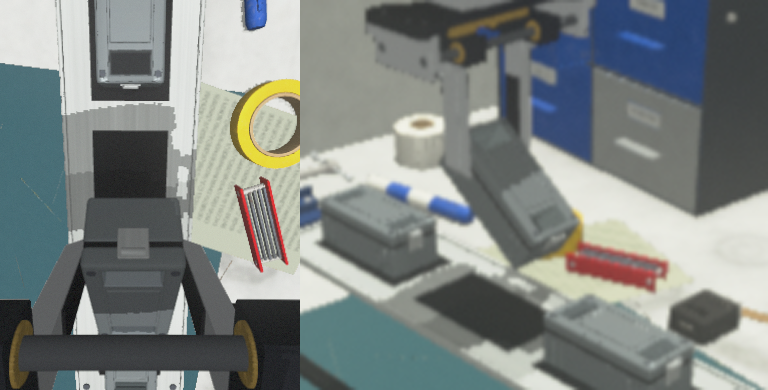

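The right half shows the middle case held clear, tilted about 45° with its −y end down. The lower port near (552,212) shows a light band. Now I'll level it and set it back.

Call:
jog_arm --moves '[[[0, 0, -0.04, 0, 1], [0, 0, -0.07, 0, 1], [0, 0, -0.087, 0, 1], [0, 0, -0.09, 0, 1], [0, 0, -0.09, 0, 1]]]'

```text
t: 12.95
ee_pos: [0.4798, 0.143, 0.0729]
ee_rot: [-0.0, 0.667, 0.745, -0.001]
wrist_force: [-1.4, -1.3, -0.8]
finger_gap: 0.0517
grip_force: 60.0
```

Call:
jog_arm --moves '[[[0, 0, 0, 0, 1], [0, 0, 0, 0, 1], [-0.0016, 0.0135, -0.0085, 0, 1], [-0.0038, 0.032, -0.026, 0, 1], [-0.0048, 0.04, -0.037, 0, 1], [-0.0058, 0.048, -0.047, 0, 1], [-0.0065, 0.0596, -0.0717, 0, 1], [-0.0065, 0.0596, -0.0717, 0, 1]]]' --force 5

```text
t: 13.75
ee_pos: [0.4744, 0.1886, 0.0175]
ee_rot: [-0.0, 0.666, 0.746, -0.001]
wrist_force: [0.3, -0.2, -2.6]
finger_gap: 0.0519
grip_force: 5.0
```

Call:
jog_arm --moves '[[[0, 0, -0.002, 0, 1], [0, 0, -0.004, 0, 1], [0, 0, -0.004, 0, 0.2], [0, 0, -0.004, 0, 0.2], [0, 0, -0.004, 0, 0.2]]]' --force 3

```text
t: 14.25
ee_pos: [0.4755, 0.1878, 0.0167]
ee_rot: [0.0, 0.667, 0.745, 0.0]
wrist_force: [0.5, 0.1, -0.2]
finger_gap: 0.0722
grip_force: 0.0
```

Call:
jog_arm --moves '[[[0, 0, 0.03, 0, 0.2], [0, 0, 0.1, 0, 0.2], [0, 0, 0.16, 0, 0.2], [0, 0, 0.22, 0, 0.2], [0, 0, 0.24, 0, 0.2], [0, 0, 0.24, 0, 0.2], [0, 0, 0.24, 0, 0.2]]]'

```text
t: 14.95
ee_pos: [0.475, 0.1879, 0.196]
ee_rot: [-0.0, 0.667, 0.745, 0.0]
wrist_force: [-0.5, 0.7, 0.1]
finger_gap: 0.0749
grip_force: 0.0
```

```bash
python3 tor.py pics/m3.png; python3 - <<'E'
from bench import robot
import cv2,numpy as np
b=robot.camera('side')['pixels'][150:215,155:425]; cv2.imwrite('pics/m3s.png',b[...,::-1])
# port grey along each lid centre line in side view vs start
a=cv2.imread('pics/side0.png',0)[150:215,155:425]; g=cv2.cvtColor(b,cv2.COLOR_RGB2GRAY)
for n,i in (('start',a),('now',g)):
    print(n,i[18:28,25:225].mean(0).astype(int)[::2].tolist())
E
```

```text
14.95 [0.475  0.1879 0.196 ] [-0.048  0.016  0.017] [-0.49  0.67  0.12] [-2.000e-04  6.667e-01  7.453e-01  2.000e-04]
15.0 [0.4748 0.1877 0.1954] [-0.107 -0.003  0.068] [ 0.2  -0.03 -0.03] [-2.000e-04  6.668e-01  7.452e-01 -5.000e-04]
15.05 [0.4747 0.1875 0.1952] [-0.059  0.026  0.048] [-0.33 -0.93 -0.39] [-2.000e-04  6.669e-01  7.452e-01 -9.000e-04]
start [211, 212, 172, 126, 93, 97, 99, 121, 146, 150, 150, 150, 150, 150, 150, 150, 150, 149, 150, 149, 149, 144, 142, 102, 99, 100, 106, 139, 148, 166, 210, 227, 226, 227, 226, 223, 169, 172, 175, 139, 103, 101, 102, 109, 147, 150, 148, 148, 148, 148, 148, 148, 148, 148, 148, 149, 148, 146, 142, 123, 101, 101, 100, 131, 158, 207, 222, 222, 221, 186, 141, 127, 137, 107, 102, 103, 105, 137, 141, 146, 146, 146, 147, 146, 146, 146, 146, 146, 146, 146, 146, 144, 128, 105, 102, 98, 123, 164, 215, 218]
now [211, 212, 173, 126, 94, 98, 100, 121, 146, 151, 150, 150, 150, 150, 150, 150, 150, 150, 150, 150, 150, 144, 142, 102, 100, 101, 106, 140, 148, 167, 210, 227, 227, 227, 227, 224, 199, 153, 116, 101, 102, 101, 122, 134, 134, 134, 135, 135, 135, 134, 135, 132, 110, 88, 82, 81, 79, 89, 99, 100, 100, 90, 84, 107, 133, 146, 148, 149, 147, 122, 93, 95, 102, 91, 94, 98, 98, 97, 95, 96, 106, 128, 147, 149, 149, 149, 149, 150, 150, 150, 150, 149, 148, 140, 110, 101, 94, 104, 139, 176]
```

```bash
cat >> geo.py <<'E'
def wproj(X,pos,q):
    R=Rn.from_quat([*q[1:],q[0]]).as_matrix()
    c=((np.float64(X)-pos)@R-T[:3,3])@T[:3,:3]
    return cv2.projectPoints(c,np.zeros(3),np.zeros(3),np.float64(WR['K']),np.float64(WR['d']))[0].reshape(-1,2)
E
python3 - <<'E'
from geo import *
g=cv2.imread('pics/m3.png',0)
pos=[.4747,.1875,.1952];q=[-2e-4,.6669,.7452,-9e-4]
u=np.array([-.118,.993,0])
for n,c in (('left',[.4575,.295,.05]),('mid',[.479,.149,.05]),('right',[.493,-.002,.05])):
  for s in (1,-1):
    p=wproj([np.array(c)+s*.041*u],pos,q)[0]; x,y=p.round().astype(int); print(n,s,x,y)
    if 20<y<400: print(g[max(y-16,0):y+17:3,x-24:x+25:4])
E
```

```text
left 1 277 28
[[113  94 121 111 118  97 107 114 106 109  89 104 136]
 [120  96 118  76  76  76  77  75  75  74  75  72 135]
 [125 132 126  76  78  75  75  77  73  78  77  75 136]
 [125 133 128  75  72  73  76  74  76  75  75  74 134]
 [125 135 126  67  68  69  70  69  66  68  70  70 133]
 [120 134 127  65  62  60  62  63  64  62  62  67 133]
 [118 132 131  64  64  62  62  64  63  64  61  71 135]
 [118 132 127  61  60  60  64  63  61  62  65  70 133]
 [ 92 132 129 138 140 139 140 137 139 139 134 140 135]
 [ 86 134 112 136 140 136 137 137 136 136 139 140 134]
 [107 134 126 126 132 133 131 134 128 135 134 125 134]]
left -1 278 124
[[ 71  90  93  90  90  90  88  88  90  90  88  89  93]
 [ 71  88  92  92  92  93  91  92  92  90  95  88  90]
 [ 69  89  88  58  57  56  56  59  55  56  53  79  92]
 [ 64  87  91  59  59  57  53  54  58  57  55  81  90]
 [ 71  90  91  58  55  57  53  57  57  55  57  84  92]
 [ 67  87  90  57  54  57  54  55  55  57  53  79  90]
 [ 63  89  91  57  55  57  53  53  57  57  57  81  89]
 [ 65  66  89  69  71  71  72  68  71  70  74  81  66]
 [ 63  67  90  86  88  8
[... 1784 characters left out ...]
 102 103 119 122  59]
 [ 38  37  31  34  33  34  28  36  32  34  36  33  31]]
right -1 281 381
[[ 52  54  52  51  51  51  51  53  49  48  49  49  50]
 [ 53  46  49  50  52  49  46  53  49  49  48  47  49]
 [161 104 108 102 106 106 107 107 107 103 105 101 161]
 [189 117 122 123 122 122 120 124 120 120 121 117 187]
 [188 116 121  72  71  75  71  76  72  73 120 116 187]
 [188 118 122  62  55  57  55  53  56  58 121 116 186]
 [187 117 121  67  72  70  72  72  70  68 121 115 185]
 [115 115 102  77  76  81  83  82  76  80  94 116 100]
 [ 80 117 117 126 126 124 124 126 124 121 120 116  83]
 [ 79  81  82  82  82  81  81  83  82  81  83  84  81]
 [ 84  82  81  85  83  83  82  83  82  82  83  82  83]]
```

Both ports of the middle case are still dark (about 75 grey, the same as the untouched case), so it is packed. Next is the right case, also with its −y end low.

Call:
jog_arm --moves '[[[0.0184, -0.2024, 0, 0, 0.2], [0.0184, -0.2024, 0, 0, 0.2], [0.0184, -0.2024, 0, 0, 0.2], [0.0184, -0.2024, -0.06, 0, 0.2], [0.0184, -0.2024, -0.12, 0, 0.2], [0.0184, -0.2024, -0.18, 0, 0.2], [0.0184, -0.2024, -0.235, 0, 0.2], [0.0184, -0.2024, -0.235, 0, 0.2]]]'

```text
t: 15.95
ee_pos: [0.4856, 0.0347, 0.0156]
ee_rot: [-0.002, 0.667, 0.745, -0.004]
wrist_force: [0.2, -0.5, 1.1]
finger_gap: 0.0753
grip_force: 0.0
```

Call:
jog_arm --moves '[[[0, 0, 0, 0, 0.2], [0, 0, 0, 0, 1], [0, 0, 0, 0, 1], [0, 0, 0, 0, 1], [0, 0, 0, 0, 1]]]' --force 5

```text
t: 16.45
ee_pos: [0.4898, 0.0366, 0.0211]
ee_rot: [0.0, 0.667, 0.745, 0.001]
wrist_force: [-0.3, 0.3, 7.2]
finger_gap: 0.0518
grip_force: 5.0
```

Call:
jog_arm --moves '[[[0.0005, -0.005, 0.012, 0, 1], [0.0014, -0.0114, 0.024, 0, 1], [0.0024, -0.019, 0.036, 0, 1], [0.0033, -0.0274, 0.045, 0, 1], [0.0045, -0.037, 0.054, 0, 1], [0.0056, -0.0471, 0.0628, 0, 1], [0.0072, -0.0606, 0.0713, 0, 1], [0.0072, -0.0606, 0.0713, 0, 1]]]'

```text
t: 17.25
ee_pos: [0.495, -0.0109, 0.0744]
ee_rot: [0.0, 0.668, 0.745, 0.0]
wrist_force: [-0.5, 1.4, 1.1]
finger_gap: 0.0519
grip_force: 5.0
```

Call:
jog_arm --moves '[[[0, 0, 0, 0, 1], [0, 0, 0, 0, 1], [0, 0, 0, 0, 1], [0, 0, 0, 0, 1], [0, 0, 0, 0, 1], [0, 0, 0, 0, 1]]]' --force 3.5

```text
t: 17.85
ee_pos: [0.4945, -0.0093, 0.0734]
ee_rot: [-0.0, 0.667, 0.745, -0.0]
wrist_force: [0.5, -0.4, -1.5]
finger_gap: 0.052
grip_force: 3.5
```

Call:
jog_arm --moves '[[[0, 0, 0, 0, 1], [0, 0, 0, 0, 1], [0, 0, 0.03, 0, 1], [0, 0, 0.07, 0, 1], [0, 0, 0.09, 0, 1], [0, 0, 0.09, 0, 1], [0, 0, 0.09, 0, 1], [0, 0, 0.09, 0, 1]]]' --force 60

```text
t: 18.65
ee_pos: [0.4938, -0.0093, 0.14]
ee_rot: [-0.0, 0.667, 0.745, -0.001]
wrist_force: [0.2, -0.3, -3.8]
finger_gap: 0.0517
grip_force: 60.0
```

Call:
jog_arm --moves '[[[0, 0, 0, 0, 1], [0, 0, -0.04, 0, 1], [0, 0, -0.07, 0, 1], [0, 0, -0.087, 0, 1], [0, 0, -0.09, 0, 1], [0, 0, -0.09, 0, 1]]]'

```text
t: 19.25
ee_pos: [0.4938, -0.0095, 0.0731]
ee_rot: [-0.001, 0.667, 0.745, -0.001]
wrist_force: [-3.9, 0.3, 2.6]
finger_gap: 0.0513
grip_force: 60.0
```

Call:
jog_arm --moves '[[[0, 0, 0, 0, 1], [0, 0, 0, 0, 1], [-0.0016, 0.0135, -0.0085, 0, 1], [-0.0038, 0.032, -0.026, 0, 1], [-0.0048, 0.04, -0.037, 0, 1], [-0.0058, 0.048, -0.047, 0, 1], [-0.0065, 0.0596, -0.0717, 0, 1], [-0.0065, 0.0596, -0.0717, 0, 1]]]' --force 5

```text
t: 20.05
ee_pos: [0.4888, 0.0363, 0.018]
ee_rot: [-0.001, 0.666, 0.746, -0.001]
wrist_force: [1.5, 0.7, -2.0]
finger_gap: 0.0521
grip_force: 5.0
```

Call:
jog_arm --moves '[[[0, 0, -0.002, 0, 1], [0, 0, -0.004, 0, 1], [0, 0, -0.004, 0, 0.2], [0, 0, -0.004, 0, 0.2], [0, 0, -0.004, 0, 0.2]]]' --force 3

```text
t: 20.55
ee_pos: [0.4898, 0.0352, 0.0171]
ee_rot: [0.0, 0.667, 0.745, 0.0]
wrist_force: [-0.4, -0.4, -0.4]
finger_gap: 0.0722
grip_force: 0.0
```

Call:
jog_arm --moves '[[[0, 0, 0.03, 0, 0.2], [0, 0, 0.1, 0, 0.2], [0, 0, 0.16, 0, 0.2], [0, 0, 0.22, 0, 0.2], [0, 0, 0.24, 0, 0.2], [0, 0, 0.24, 0, 0.2], [0, 0, 0.24, 0, 0.2]]]'

```text
t: 21.25
ee_pos: [0.4894, 0.0356, 0.1964]
ee_rot: [-0.0, 0.667, 0.745, 0.0]
wrist_force: [0.4, 0.5, -0.9]
finger_gap: 0.0754
grip_force: 0.0
```

```bash
python3 tor.py pics/r3.png; python3 - <<'E'
import cv2
a=cv2.imread('pics/r3.png')
cv2.imwrite('pics/r3c.png',cv2.resize(a[:330,180:400],None,fx=1.8,fy=1.8,interpolation=2))
E
```

```text
21.25 [0.4894 0.0356 0.1964] [-0.055  0.025 -0.009] [ 0.43  0.47 -0.91] [-2.000e-04  6.667e-01  7.454e-01  3.000e-04]
21.3 [0.489  0.0354 0.1959] [-0.078  0.014  0.047] [ 0.27 -0.14  0.66] [-4.000e-04  6.668e-01  7.453e-01 -4.000e-04]
21.35 [0.4889 0.0352 0.1957] [-0.114  0.062  0.028] [-0.54 -0.54 -0.59] [-4.000e-04  6.668e-01  7.452e-01 -8.000e-04]
```

View pics/r3c.png

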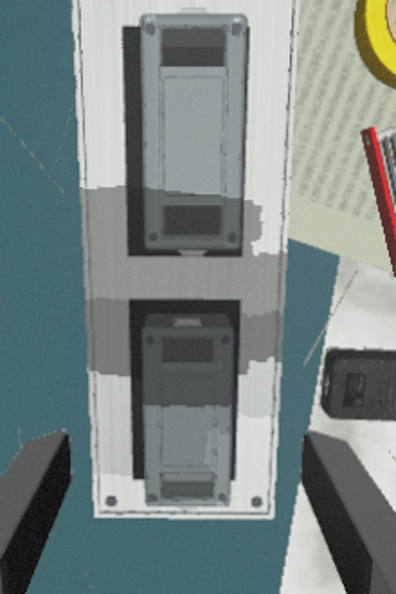

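The crop shows all three cases standing level. The middle ports at (193,48) and (192,222) are dark, and the right case's −y port at (187,488) looks lighter. I'll check its grey values.

```bash
python3 - <<'E'
import cv2
g=cv2.imread('pics/r3.png',0)
print(g[255:286:2,258:310:4]); print(cv2.imread('pics/r3.png')[271,284])
s=cv2.imread('pics/side0.png',0)
from bench import robot
n=cv2.cvtColor(robot.camera('side')['pixels'],cv2.COLOR_RGB2GRAY)
print(s[160:184:2,180:240:3]);print(n[160:184:2,180:240:3])
E
```

```text
[[ 41 126 125 121 129 126 125 125 128 143 138 142 138]
 [ 46 124 127 123 125 126 127 125 125 141 136 147 137]
 [ 40 125 126 123 122 122 123 121 121 122 144 144 138]
 [ 36 118 126 125 125 126 127 128 126 129 139 144 137]
 [ 42 115 125  96 117 116 120 119 117 118 105 141 135]
 [ 45 106 124 105 121 122 120 124 120 124 107 141 137]
 [200 124 126  98  99 100 100  97 101 100 104 142 134]
 [215 124 126  90  84  82  83  87  83  86  89 142 131]
 [215 120 125  80  91  88  90  87  91  89 103 141 133]
 [215 122 123  80  85  84  85  83  88  86 103 132 133]
 [214  95  96  82  87  88  85  86  87  87 102  89 134]
 [214 100  83 118 109  97 117 119 120 105 130  98 130]
 [215 124 136 129 143 139 147 145 145 145 148 169 136]
 [215 183 181 190 187 176 165 169 183 176 181 188 181]
 [200 200 197 208 207 206 162 204 215 212 216 215 212]
 [173 140 169 174 154 167 160 167 133 159 151 149 148]]
[92 91 86]
[[103 105 104 105 104 103 105 105 104 103 104 105 105 105 103 106 105 105
  103 106]
 [115 114 110 107 106 105 107 107 107 107 109 107 107 106 106 106 108 106
  104 112]
 [213 209 166 130 142 143 143 143 143 
[... 1133 characters left out ...]
  90  81
  100 125]
 [146 149 104 110 114 127 135 138 138 140 140  89  82  80  88 102 102  86
   95 125]
 [214 135  98 109 125 136 134 133 133 134 133  89  81  82  86 100  99  84
   87 126]
 [210 134  96 133 131 136 134 133 134 133 131  84  81  82  85 100 100  83
   96 110]
 [196 125 100 137 130 134 134 132 132 133 127  82  82  84  87  99  99  83
   97  36]
 [175 112 109 135 136 146 142 139 137 133 129  82  83  81  86  97  97  82
   98  29]
 [187 119 118 133 134 131 131 128 123 120 113  79  78  79  77  74  75  77
   75  33]
 [177 125 146 148 150 151 150 146 127 134 119  84  83  84  83  83  76  78
   74  33]
 [160 119 116 119 119 119 119 116 100 106 102  81  81  82  81  81  82  80
   61  32]]
```

The side view shows the right case's −y port gone from about 100 to about 130 (light), while the other cases' ports stayed dark. The right case is the loose one. I'll regrip it at mid length and hold it forward.

Call:
jog_arm --moves '[[[0.006, -0.057, 0, 0, 0.2], [0.006, -0.057, -0.05, 0, 0.2], [0.006, -0.057, -0.11, 0, 0.2], [0.006, -0.057, -0.17, 0, 0.2], [0.006, -0.057, -0.22, 0, 0.2], [0.006, -0.057, -0.235, 0, 0.2], [0.006, -0.057, -0.235, 0, 0.2], [0.006, -0.057, -0.235, 0, 0.2]]]'

```text
t: 22.25
ee_pos: [0.4948, -0.0077, 0.0216]
ee_rot: [0.0, 0.667, 0.745, 0.0]
wrist_force: [-0.0, -0.1, 0.1]
finger_gap: 0.075
grip_force: 0.0
```

Call:
jog_arm --moves '[[[0, 0, 0, 0, 1], [0, 0, 0, 0, 1], [0, 0, 0, 0, 1], [0, 0, 0, 0, 1], [0, 0, 0.02, 0, 1], [0, 0, 0.05, 0, 1]]]' --force 60

```text
t: 22.85
ee_pos: [0.4932, -0.0076, 0.0579]
ee_rot: [-0.001, 0.667, 0.745, -0.001]
wrist_force: [0.8, -0.2, -3.2]
finger_gap: 0.0511
grip_force: 60.0
```

Call:
jog_arm --moves '[[[0, 0, 0.04, 0, 1], [0, 0, 0.08, 0, 1], [0, 0, 0.12, 0, 1], [0, 0, 0.146, 0, 1], [0.03, 0.004, 0.146, 0, 1], [0.06, 0.007, 0.146, 0, 1], [0.09, 0.011, 0.146, 0, 1], [0.12, 0.014, 0.146, 0, 1]]]'

```text
t: 23.65
ee_pos: [0.5848, 0.0035, 0.1675]
ee_rot: [-0.0, 0.667, 0.745, 0.0]
wrist_force: [-0.4, 0.2, -2.4]
finger_gap: 0.0516
grip_force: 60.0
```

Call:
jog_arm --moves '[[[0.03, 0.004, 0, 0, 1], [0.055, 0.007, 0, 0, 1], [0.065, 0.008, 0, 0, 1], [0.065, 0.008, 0, 0, 1], [0.065, 0.008, 0, 0, 1], [0.065, 0.008, 0, 0, 1], [0.065, 0.008, 0, 0, 1], [0.065, 0.008, 0, 0, 1]]]'

```text
t: 24.45
ee_pos: [0.6326, 0.0092, 0.1677]
ee_rot: [-0.0, 0.667, 0.745, 0.0]
wrist_force: [0.5, 0.7, -2.6]
finger_gap: 0.0514
grip_force: 60.0
```

```bash
python3 tor.py pics/f.png; python3 - <<'E'
import cv2
from bench import robot
n=cv2.cvtColor(robot.camera('side')['pixels'],cv2.COLOR_RGB2GRAY)
s=cv2.imread('pics/side0.png',0)
for r in (168,172): print(n[r,225:395:3].tolist()); print(s[r,225:395:3].tolist())
g=cv2.imread('pics/f.png',0); print(g[100:330:8,200:370:9])
E
```

```text
24.45 [0.6326 0.0092 0.1677] [ 0.082  0.056 -0.045] [ 0.51  0.7  -2.58] [-1.000e-04  6.669e-01  7.452e-01  2.000e-04]
24.5 [0.6327 0.0091 0.1677] [-0.019  0.047 -0.02 ] [ 0.33 -1.29 -3.33] [-1.000e-04  6.669e-01  7.452e-01  1.000e-04]
24.55 [0.6328 0.0091 0.1676] [ 0.005  0.034 -0.044] [-0.04  0.34 -3.  ] [-1.000e-04  6.668e-01  7.452e-01  1.000e-04]
[210, 192, 126, 125, 127, 150, 153, 155, 153, 148, 99, 103, 105, 106, 107, 158, 166, 165, 167, 164, 147, 147, 146, 139, 116, 115, 140, 205, 223, 221, 221, 221, 221, 172, 140, 102, 101, 134, 148, 150, 150, 150, 151, 150, 150, 149, 149, 126, 103, 101, 143, 140, 211, 224, 148, 80, 78]
[128, 103, 111, 135, 185, 227, 226, 228, 227, 227, 222, 140, 113, 116, 135, 141, 143, 144, 144, 143, 144, 144, 142, 143, 134, 114, 112, 142, 206, 221, 221, 221, 174, 139, 101, 101, 132, 140, 151, 150, 150, 150, 150, 150, 150, 147, 130, 102, 99, 141, 222, 157, 211, 223, 148, 81, 79]
[177, 112, 111, 111, 125, 147, 153, 152, 151, 135, 96, 100, 100, 97, 114, 151, 151, 151, 149, 150, 151, 150, 147, 138, 100, 100, 133, 185, 224, 224, 223, 208, 198, 164, 140, 100, 10
[... 2028 characters left out ...]
  75  76  76  77  78  79  75  76  35  93  94
  212]
 [153  89  88  39  77  78  73  75  76  76  77  76  77  75  80  33  90  92
  103]
 [ 97  88  91  26  75  77  73  76  74  75  76  76  76  73  76  33  84  90
   91]
 [ 88  87  89  18  78  77  70  75  76  74  78  75  76  77  79  33  32  91
   93]
 [ 90  90  40  25  76  73  68  77  76  75  75  79  76  76  76  24  35  89
   89]
 [ 86  89  19  21  71  74  72  79  75  77  74  77  75  74  78 214  29  88
   88]
 [ 88  88  24  39  73  78  70  78  76  75  76  74  75  76  75 224  24  32
   88]
 [ 88  78  25 219  72  75  75  76  77  77  75  76  77  77  79 225  30  33
   87]
 [ 89  73  23 218  71  73  72  75  76  75  76  78  77  73  75 225  24  32
   88]]
```

```bash
python3 - <<'E'
from geo import *
from bench import robot
n=cv2.cvtColor(robot.camera('side')['pixels'],cv2.COLOR_RGB2GRAY)
u=np.array([-.118,.993,0]);c=np.array([.6328,.008,.1995])
for s in (1,-1):
    p=cv2.projectPoints((c+s*.041*u)[None],cv2.Rodrigues(np.float64(SD['R']))[0],np.float64(SD['t']),np.float64(SD['K']),np.float64(SD['d']))[0].ravel().round().astype(int)
    print(s,p); print(n[p[1]-12:p[1]+13:2,p[0]-15:p[0]+16:2])
x=int(p[0])
E
```

```text
1 [212 175]
[[ 56 137 153 154 146 151 154 153 153 154 153 154 154 149 153 153]
 [ 63 145 159 163 163 161 160 164 169 165 161 165 174 176 176 179]
 [ 54 103 108 107 107 107 107 109 118 118 107 113 141 200 209 208]
 [ 54  81  82  85  84  83  85  88 101 100  93  97 101 181 209 202]
 [ 84  86  86  86  82  90 102 105 109 106 100  96  92 174 200 151]
 [ 83  82  82  83  80  87  99 101 101 102  95  96  82 106 112  77]
 [ 80  81  83  82  81  87  95  99 100 100  96  96  86  60  40  28]
 [ 82  82  81  81  82  89  98 101 100 101  98  96 108  98  39  31]
 [ 82  81  81  79  83  90  96 100 100 100  93  95 115 110  39  29]
 [ 83  83  82  82  93  93 100 101 101 100  93  94 115 104  41  29]
 [ 86  83  83  89  98  88  90  92  93  92  95  94  98  87  43  32]
 [ 84  79  87  92  94  81  74  75  76  75  92  92  88  70  39  30]
 [ 84  83  90  97  98 100  99  99  96  78  91  93  77  70  37  31]]
-1 [162 176]
[[ 59  58  61  61  61  64  61  62  59  62  62  62  63  62  63  60]
 [ 67  76  62  61  62  63  61  60  61  62  62  61  62  61  62  59]
 [ 99  81  63  60  61  62  63  61  60  60  62  61  63  63  58  62]
 [ 63  62  60  71  95  63  62  62  63  62  63  62  61  61  80  74]
 [ 64  63  62  88  98  65  62  63  63  64  63  63  64  70  92  73]
 [ 49  50  49  48  50  50  47  48  49  50  51  51  51  51  51  46]
 [ 35  35  36  36  37  35  36  34  35  37  36  33  36  36  34  35]
 [ 70  73  72  71  70  71  71  73  72  73  71  72  71  72  74  73]
 [118 117 116 117 117 118 118 117 117 118 118 118 118 116 117 116]
 [120 106  84  82 105 118 118 120 117 118 118 118 118 117 117 117]
 [118 113  88  80 105 118 118 116 117 118 118 117 116 117 117 118]
 [129 118 115 108 115 118 117 117 117 118 117 118 118 117 117 117]
 [123 123 123 114 110 115 115 114 112 113 113 111 112 112 113 116]]
```

```bash
python3 - <<'E'
from geo import *
from bench import robot
im=robot.camera('scene')['pixels']; cv2.imwrite('pics/fs.png',im[...,::-1]); n=cv2.cvtColor(im,cv2.COLOR_RGB2GRAY)
s0=cv2.imread('pics/scene0.png',0)
u=np.array([-.118,.993,0])
for img,c in ((n,[.6328,.008,.1995]),(s0,[.493,-.002,.05])):
  for s in (-1,1):
    p=cv2.projectPoints((np.array(c)+s*.041*u)[None],cv2.Rodrigues(np.float64(SC['R']))[0],np.float64(SC['t']),np.float64(SC['K']),np.float64(SC['d']))[0].ravel().round().astype(int)
    print(s,p); print(img[p[1]-10:p[1]+11:2,p[0]-18:p[0]+19:2])
E
```

```text
-1 [359 163]
[[ 67  67  65  54  52  55 106 123  78  67  68  67  68  68  69  69  68  68
   68]
 [ 77  73  68  56  53  55 115 120  73  69  68  68  69  68  70  69  70  69
   68]
 [ 84  82  82  77  70  63 116 118  71  69  69  68  69  68  69  70  70  70
   70]
 [ 83  84  84  84  85  84  92 102  72  71  70  69  69  69  69  69  70  71
   70]
 [ 85  84  85  84  84  84  86  87  85  84  80  73  72  70  71  71  70  71
   71]
 [ 88  87  85  85  86  86  88  92 103 106 105 100  90  90 101  76  71  71
   71]
 [ 91  88  87  86  87  92 103 108 110 110 110 112 119 127 124  87  71  73
   72]
 [ 90  92  92  90  90 103 120 108 108 111 125 128 119 111  97  81  72  72
   72]
 [ 89  91  91  92  96 110 125 114 120 129 117 119 160 132  86  74  73  73
   74]
 [ 71  75  85  88  91  94  98 105 112 103 102 128 143 100  81  79  73  73
   73]
 [ 88  83  72  71  75  86  90  93  96  91  93 120 121 101  95  80  74  74
   74]]
1 [326 153]
[[ 67  69  69  68  68  67  69  69  68  70 120 129 128 130 129 100  66  65
   66]
 [ 71  69  68  69  69  69  69  69  69  76 123 128 129 127 128  87  65  65
   66]
 [ 69  70  70  70  70
[... 1817 characters left out ...]
 209 207 209 200 197 205 214 214 215 215 215
  215]
 [122 116  99 101 203 201 191 210 207 183 152 136 159 187 209 214 214 213
  210]
 [119 108  97 101 209 220 204 157 153 132 117 126 131 153 164 180 165 166
  195]
 [100  95  95  99 192 181 152 128 117 113 109 112 117 152 149 146 147 145
  154]
 [ 93  94  99 133 129 138 120 112 110 102 109 134 167 159 152 147 147 147
  151]
 [ 93  93  94 116 128 146 142 119 113 128 144 147 153 151 151 152 152 148
  144]
 [ 89  82  78  94 104 123 143 148 147 139 145 150 151 152 151 151 151 151
  151]
 [ 68  68  69  77  90  97 106 125 144 148 146 139 146 150 151 151 152 151
  151]
 [ 69  94 111  86  75  79  90  96 107 129 135 149 141 137 147 151 151 151
  152]]
```

```bash
python3 -c "
from bench import robot; print(robot.job_done())"
```

```text
the job is handed in; nothing more can be done
None
```

I tipped all three cases, found the loose roller in the right one, and handed the job in holding that case level, about 14 cm forward of the tray's centre and about 18 cm above the bench. The left and middle cases are back in their places within about 5 mm, the other items were left alone, and the result of the judging was not shown.

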